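# Tighten the loose guide roller in the bracing channel

## Robot

A 7-joint arm with a two-finger parallel gripper is mounted at the origin on the work surface. World frame = base frame: x ahead of the robot, y to its left, z up, the work surface at z = 0. Lengths are in m, angles in rad, forces in N, time in s.
With the tool pointing down it reaches from about 0.425 to 0.875 m from the base axis. Payload 4.7 kg.
Tool frame: the origin (TCP) lies at the very end of the fingers, on their centre line; the grasp point (between the pads) lies 19 mm behind it; x points along the fingers, z is the direction in which the jaws open and shut, and the axes are right-handed (so a half turn about x gives the same grasp; the last joint's range is limited). The gripper opens to 87 mm and grips with 3 to 60 N. Pads are 19 mm wide; open, the fingers measure 117 mm over their backs; the gripper's body (75 mm by 190 mm) begins 51 mm behind the grasp point.
Start: joints at [-1.089, 0.321, -0.07, 1.45, 0.023, 1.371, -0.057], TCP at [0.293, 0.58, 0.223] pointing down, gripper open.
Joint ranges: [-2.86, 2.86], [-0.3, 2.09], [-1.38, 1.24], [0.06, 2.45], [-1.56, 4.7], [0.09, 2.05], [-2.69, 2.69]. Speed limits (rad/s): [2.57, 2.57, 3.14, 3.14, 3.14, 3.14, 3.14].

## Interface

Orientations are given as a rotation vector (axis times angle).
In Python, from bench import telemetry, viewer, workorder gives the robot as it stands.
- The arm moves only by the shell command python3 -m creep 'ROWS' [FORCE]. ROWS is JSON, a list of rows, each an object of numbers: "fingers": the opening, from 0 (shut) to 1 (fully open); "x", "y", "z": the shift along the tool's x, y, z in units of 40 mm (1.0 is 40 mm); "twist": the turn about the tool's x in units of 5 degrees (1.0 is 5 degrees). In form: [{"fingers": .., "x": .., "y": .., "z": .., "twist": ..}, ...]. A call has 1 to 20 rows; each row is the pose to reach, as a shift and turn from the pose commanded when the call began, along the tool's axes at that moment; what a row does not reach only later rows make up. A row lasts 1/12 s, in which the tool goes at most 41.7 mm and 7.16 degrees, less where a joint would pass 70% of its speed; a pose out of reach is approached as far as the arm can. A call with a gripper value outside its range is refused whole. The fingers move at their own pace and stop on an object; FORCE is the grip in N (left out, the last holds). Time passes only in rows, so rows that repeat a pose let the fingers close. It gives the time, the measured TCP pose, the force and the opening at its end, in the units of the state.
- telemetry.get_state(): the state, without advancing time (a new reading comes with each control period).
- viewer.get_image(name): name is "scene" or "top" or "wrist"; returns a dict with "pixels" (400x640x3 uint8, red, green, blue), "z_map" (400x640 float32, m along the optical axis (not along the pixel's ray), 0 where there is no reading), "K" (3x3 intrinsics, pixels), "dist_coeffs" ([k1, k2, p1, p2, k3] as OpenCV has them; the pictures are not rectified), "xyz" and "attitude" of the camera in the world. Camera axes: x right, y up, looking along -z (the intrinsics and any distortion apply to the point x, -y, -z); pixel columns grow to the right and rows downward; lengths in m; the calibration is good to about 2 mm. A picture is of the moment at which its call begins.
- workorder.close_job(): hands the job in, once; it reports no verdict.
The state is a dict: "time": time; "joint_positions": joint angles; "qd": joint speeds; "joint_torque": joint torques, N m; "position": TCP position; "tool_rot": TCP orientation; "ft_force": force on the tool from outside, world axes, zero at the start; "torque": the same for the moment, N m; "grip_width": opening from 0.0 (shut) to 1.0 (fully open).
Only numpy, scipy, OpenCV 4.12 (cv2) and the standard library are available. Lean on these libraries where they do the work, as an engineer would, in place of code of your own. Each camera call takes 0.05 s, during which the arm holds its last target.

## Task

The T-bolt of the guide roller with the straight bar foot (not the one on a round foot) is loose, and the whole roller just spins with the bolt wherever it stands free. Set the roller down flat in the wide channel jig, its bar foot between the two rails and about centred along them, and only there turn the T-bolt's wing about a quarter turn clockwise (seen from above) to tighten it. Leave the tightened roller sitting in the jig.

Things in the scene. Friction and masses are not known exactly. Their poses are not given: they have to be found in the camera images.
- roller: Loose guide roller, metal, 0.45-0.75 kg, 84 mm high: steel bar foot 120 (x) x 40 x 10 mm, alike turned 180 deg, on a round boss 44 mm wide, 4 mm high; above a grooved wheel 60 mm wide (22-42 mm up), then the T-bolt's wing. Origin: centre of the boss's underside, on the bolt axis, z up. Standing free it spins along with the wing. The similar roller on a round foot (80 mm wide) is not meant.
- wing_grip (a point): Centre of the T-bolt's wing, on the bolt axis, 70 mm above the roller's origin: the place to grip, to carry the roller and to turn the bolt. The wing is an upright flat dark steel plate 46 mm long (this frame's x), 12 mm thick (y), 28 mm high (56-84 mm above the roller's origin). The frame turns with the wing.
- wing (a joint): Turn of the wing against the roller's foot, rad, growing clockwise seen from above. 0: loose, wing along the bar foot; starts at 0 to 0.2; tight from 1.0; stop at 1.75. Stiff (0.3 N m), stays where it is left; unless the foot is braced, the foot turns along and this value does not change.
- jig: Wide channel jig, fixed: steel base 130 (x) x 100 x 6 mm; two upright rails along x, 100 mm long, 8 mm thick, tops 24 mm above the table, 54 mm apart inside, centred, open at the ends and above. Origin: centre of the base's underside, on the table; channel floor 6 mm up. The foot has 7 mm to spare each side and can turn about 8 deg. The smaller jig (26 mm between rails) is not meant.

How it is judged:
On the way, in this order (a step that is already met when the one before it is completed fails the run):
1. the roller sits flat in the wide channel jig, its bar foot between the rails, with the T-bolt still loose (joint below 0.6) (z of roller in the frame of jig below 0.014 m and x of roller in the frame of jig between -0.025 and 0.025 m and y of roller in the frame of jig between -0.015 and 0.015 m and angle between the x axis of roller and the x axis of jig, either way round below 0.25 rad and angle between roller's own z axis and vertical below 0.12 rad and value of joint wing below 0.6 rad), for 0.2 s.
2. the wing is turned clockwise to 1.0 rad or more with the roller in the jig (z of roller in the frame of jig below 0.014 m and x of roller in the frame of jig between -0.025 and 0.025 m and y of roller in the frame of jig between -0.015 and 0.015 m and angle between the x axis of roller and the x axis of jig, either way round below 0.25 rad and angle between roller's own z axis and vertical below 0.12 rad and value of joint wing above 1 rad), for 0.2 s.
At the end, for the whole second after the job is handed in: The roller stands flat (within 7 degrees, origin less than 14 mm above the jig's origin) and at rest in the wide jig, its origin within 25 mm of the jig's along the rails and 15 mm across, its foot along the rails within 14 degrees, and the wing is turned to 1.0 rad or more (all of step 2 and linear speed of roller below 0.02 m/s); the robot touches nothing.
It also fails if it takes over 42 s, if anything falls off the work surface, if the arm or the gripper's body presses on something with over 40 N, if the wrist force passes 120 N, or if a joint passes its speed limit or range.

## Working session

There is one attempt and no reset: what is moved stays moved. The work goes in short steps, Python scripts to look and compute and a shell command to move; the robot and the scene stay as the last step left them, time stands still between calls to the robot, and variables do not carry over. Pictures are saved under pics/ and viewed, and the job is handed in when it is done.

```bash
ls; mkdir -p pics; python3 - <<'E'
from bench import telemetry, viewer
import cv2, pickle
print(telemetry.get_state())
for n in ["top","scene","wrist"]:
    im=viewer.get_image(n); pickle.dump(im,open(f"pics/{n}0.pkl","wb"))
    cv2.imwrite(f"pics/{n}0.png",im["pixels"][:,:,::-1]); print(n,im["K"],im["dist_coeffs"],im["xyz"],im["attitude"])
E
```

```text
pics
{'time': 0.0, 'joint_positions': array([-1.08889905,  0.32181925, -0.07009059,  1.45169908,  0.02260162,
        1.37079591, -0.05690367]), 'qd': array([ 0.00038018, -0.00047758,  0.00218499, -0.00192142,  0.00081034,
       -0.00079803,  0.00018481]), 'joint_torque': array([-6.43753697e-05, -4.91278303e+01, -4.03972026e-01, -3.12526309e+01,
       -6.38717436e-02,  4.38043533e-02,  1.79892613e-04]), 'position': array([0.29288603, 0.57964007, 0.22145191]), 'tool_rot': array([-0.85922743,  1.39652331,  0.85743041]), 'ft_force': array([ 0.38787338, -1.15361757, -0.80279947]), 'torque': array([0.04474195, 0.06405975, 0.03310799]), 'grip_width': 1.0046586126876333}
top [[480.18791754   0.         317.39666588]
 [  0.         480.18791754 187.28676963]
 [  0.           0.           1.        ]] [-0.01941354  0.          0.          0.          0.        ] [ 0.46564113 -0.01261903  1.10434712] [ 0.051172   -0.07119012 -1.59707489]
scene [[463.95289618   0.         317.85228379]
 [  0.         463.95289618 197.47043724]
 [  0.           0.           1.        ]] [-0.028391  0.        0.        0.        0.      ] [ 1.05209698 -0.71859308  0.58720857] [0.98415547 0.31620908 0.57308321]
wrist [[307.53482811   0.         319.65196821]
 [  0.         307.53482811 200.11096237]
 [  0.           0.           1.        ]] [-0.03527735  0.          0.          0.          0.        ] [0.22948744 0.61202151 0.38385786] [-0.2399246  -0.14665262  1.09614068]
```

View pics/top0.png

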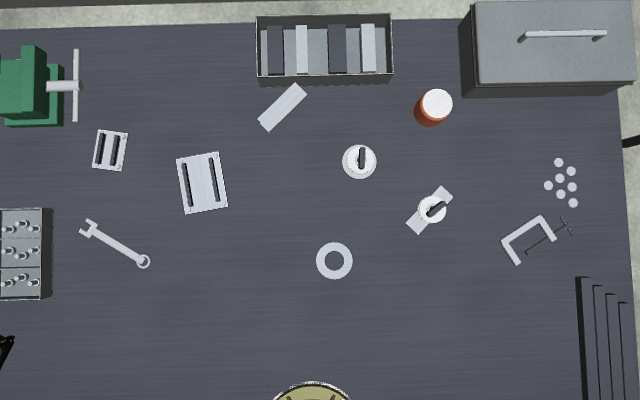

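View pics/scene0.png

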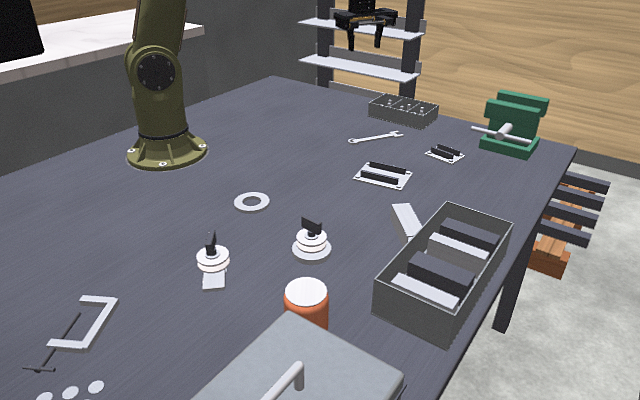

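View pics/wrist0.png

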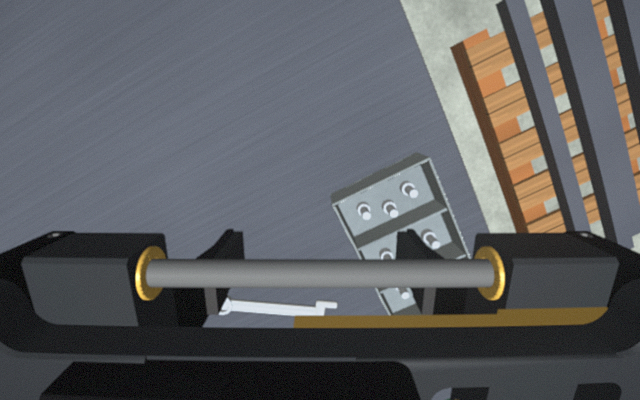

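The top view shows the bar-foot roller at about (433,208), with the round-foot one at (359,160). The wide jig is at about (202,183) and the small jig at (110,150). Next I'll measure the roller and the wide jig.

```bash
cat > h.py <<'E'
import numpy as np, cv2, pickle
from scipy.spatial.transform import Rotation as R
def cloud(im):
    h,w=im["z_map"].shape
    u,v=np.meshgrid(np.arange(w),np.arange(h))
    p=cv2.undistortPoints(np.stack([u,v],-1).reshape(-1,1,2).astype(float),im["K"],im["dist_coeffs"]).reshape(h,w,2)
    z=im["z_map"]; c=np.stack([p[...,0]*z,-p[...,1]*z,-z],-1)
    return c@R.from_rotvec(im["attitude"]).as_matrix().T+im["xyz"]
def rays(im,uv,h):
    p=cv2.undistortPoints(np.array(uv,float).reshape(-1,1,2),im["K"],im["dist_coeffs"]).reshape(-1,2)
    d=np.c_[p[:,0],-p[:,1],-np.ones(len(p))]@R.from_rotvec(im["attitude"]).as_matrix().T
    return im["xyz"]+d*((h-im["xyz"][2])/d[:,2])[:,None]
def rect(P): # min area rect of xy points, mm
    (c,s,a)=cv2.minAreaRect((P[:,:2]*1000).astype(np.float32)); return np.round(c,1),np.round(s,1),round(a,1)
E
python3 - <<'E'
from h import *
im=pickle.load(open("pics/top0.pkl","rb")); X=cloud(im); px=im["pixels"].astype(int)
g=px.sum(2)/3
tab=X[220:240,220:290,2]; print("table z",np.median(tab))
def sub(u0,u1,v0,v1):
    m=np.zeros(g.shape,bool); m[v0:v1,u0:u1]=1; return m
J=sub(170,234,145,220); 
z=X[...,2]
for lo,hi,n in [(.002,.012,"base"),(.018,.03,"rails")]:
    m=J&(z>lo)&(z<hi); print(n,m.sum(),rect(X[m]) , np.median(z[m]))
# white contour of base by rays at z=.006
m=(J&(g>140)).astype(np.uint8)
c=max(cv2.findContours(m,0,2)[0],key=cv2.contourArea).reshape(-1,2); print("jig col",rect(rays(im,c,.006)))
# dark rails
m=(J&(g<60)).astype(np.uint8)
for c in cv2.findContours(m,0,2)[0]:
    if cv2.contourArea(c)>40: print("rail",rect(rays(im,c.reshape(-1,2),.024)))
Rr=sub(400,460,180,240)
for lo,hi,n in [(.005,.02,"foot"),(.03,.05,"wheel"),(.07,.095,"wing")]:
    m=Rr&(z>lo)&(z<hi); print(n,m.sum(),rect(X[m]),np.median(z[m]))
m=(Rr&(g<60)).astype(np.uint8)
for c in cv2.findContours(m,0,2)[0]:
    if cv2.contourArea(c)>20: print("wingcol",cv2.minAreaRect(c),rect(rays(im,c.reshape(-1,2),.084)))
big=cv2.resize(np.hstack([im["pixels"][140:240,160:260],im["pixels"][150:250,380:480]]),None,fx=4,fy=4,interpolation=2)
cv2.imwrite("pics/z1.png",big[:,:,::-1])
E
```

```text
table z 0.0003378479542480717
base 2449 (array([571. , 238.2]), array([147.3, 171. ]), 88.5) 0.0056597495089922845
rails 359 (array([569. , 237.9]), array([99.7, 71.4]), 9.3) 0.023666629337540712
jig col (array([569.6, 237.8]), array([129.8,  99.8]), 9.3)
foot 514 (array([ 493.9, -286.1]), array([128.8, 131. ]), 4.1) 0.013962674676394005
wheel 419 (array([ 493.1, -280.4]), array([59.1, 57.8]), 88.3) 0.042557128014653056
wing 137 (array([ 492.6, -280.8]), array([12.5, 45.3]), 35.9) 0.08383895653921836
wingcol ((433.5424499511719, 207.14657592773438), (4.030364513397217, 20.518218994140625), 42.87890625) (array([ 495.8, -273.2]), array([ 8.5, 44.3]), 44.8)
```

View pics/z1.png

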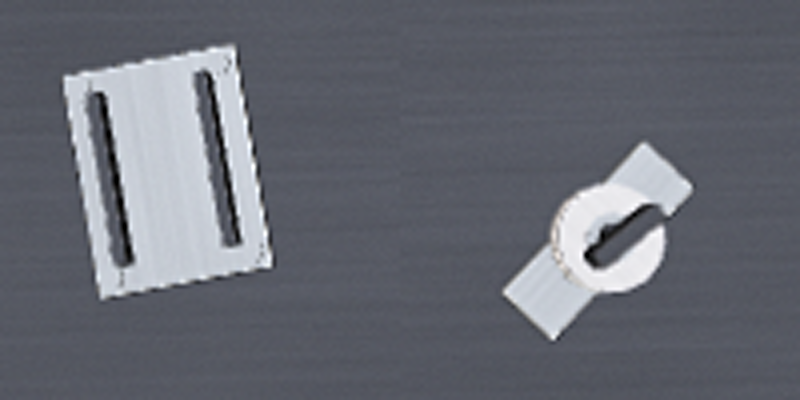

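```bash
python3 - <<'E'
from h import *
from bench import telemetry
s=telemetry.get_state(); print(np.round(R.from_rotvec(s["tool_rot"]).as_matrix(),3))
M=R.from_rotvec(s["tool_rot"]).as_matrix(); print("jaw az",np.degrees(np.arctan2(M[1,2],M[0,2])))
im=pickle.load(open("pics/top0.pkl","rb")); X=cloud(im); g=im["pixels"].astype(int).sum(2)/3; z=X[...,2]
m=np.zeros(g.shape,bool); m[180:240,400:460]=1
f=m&(g>130)&(z>.009)&(z<.019); P=X[f]; print("foot",rect(P),f.sum())
c=cv2.fitLine((P[:,:2]*1000).astype(np.float32),2,0,.01,.01).ravel(); print(np.degrees(np.arctan2(c[1],c[0])))
im=pickle.load(open("pics/scene0.pkl","rb")); X=cloud(im);z=X[...,2]
w=(abs(X[...,0]-.493)<.05)&(abs(X[...,1]+.281)<.05)
m=w&(z>.066)&(z<.09); print("wing scene",rect(X[m]),m.sum())
m=w&(z>.035)&(z<.05); print("wheel scene",rect(X[m]))
j=(abs(X[...,0]-.569)<.08)&(abs(X[...,1]-.238)<.08)&(z>.018)&(z<.03); print("rails scene",rect(X[j]))
E
```

```text
[[-0.001 -0.893  0.451]
 [-0.001  0.451  0.893]
 [-1.    -0.    -0.001]]
jaw az 63.19845851508346
foot (array([ 492.6, -281. ]), array([ 40.1, 120.1]), 44.1) 456
-44.803635
wing scene (array([ 494.8, -282.2]), array([12.3, 45.6]), 35.9) 172
wheel scene (array([ 493.8, -282.2]), array([57.5, 58.5]), 53.7)
rails scene (array([568.7, 237.6]), array([100. ,  77.8]), 8.8)
```

```bash
python3 -m creep '[{"fingers":1,"x":0,"y":-11.15,"z":-7.8,"twist":0},{"fingers":1,"x":0,"y":-11.15,"z":-7.8,"twist":0},{"fingers":1,"x":0,"y":-11.15,"z":-7.8,"twist":0},{"fingers":1,"x":0,"y":-11.15,"z":-7.8,"twist":0},{"fingers":1,"x":0,"y":-11.15,"z":-7.8,"twist":0},{"fingers":1,"x":0,"y":-11.15,"z":-7.8,"twist":0},{"fingers":1,"x":0,"y":-11.15,"z":-7.8,"twist":0},{"fingers":1,"x":0,"y":-11.15,"z":-7.8,"twist":0},{"fingers":1,"x":0,"y":-11.15,"z":-7.8,"twist":0},{"fingers":1,"x":0,"y":-11.15,"z":-7.8,"twist":0},{"fingers":1,"x":0,"y":-11.15,"z":-7.8,"twist":0},{"fingers":1,"x":0,"y":-11.15,"z":-7.8,"twist":0},{"fingers":1,"x":0,"y":-11.15,"z":-7.8,"twist":0},{"fingers":1,"x":0,"y":-14.2,"z":-16.95,"twist":5.5},{"fingers":1,"x":0,"y":-14.2,"z":-16.95,"twist":5.5},{"fingers":1,"x":0,"y":-14.2,"z":-16.95,"twist":5.5},{"fingers":1,"x":0,"y":-14.2,"z":-16.95,"twist":5.5},{"fingers":1,"x":0,"y":-14.2,"z":-16.95,"twist":5.5},{"fingers":1,"x":0,"y":-14.2,"z":-16.95,"twist":5.5},{"fingers":1,"x":0,"y":-14.2,"z":-16.95,"twist":5.5}]' 30
cat >> h.py <<'E'
def need(s,xy,z,jaw): # units shift for target in current tool axes
    M=R.from_rotvec(s["tool_rot"]).as_matrix(); d=np.r_[xy,z]-s["position"]
    az=np.degrees(np.arctan2(M[1,2],M[0,2]))
    t=(az-jaw+90)%180-90 if jaw is not None else 0
    print("pos",np.round(s["position"],4),"jaw",round(az,1),"shift units",np.round(M.T@d/.04,2),"twist",round(t/5,2),"j",np.round(s["joint_positions"],2),"F",np.round(s["ft_force"],1),"g",round(s["grip_width"],3),"t",s["time"])
E
python3 - <<'E'
from h import *
from bench import telemetry
need(telemetry.get_state(),[.4935,-.2813],.2215,35.9)
E
```

```text
time: 1.82
position: [0.5072, -0.1876, 0.2226]
tool_rot: [-0.488, 1.515, 0.488]
ft_force: [0.6, 0.6, 0.4]
grip_width: 0.999
pos [ 0.5072 -0.1876  0.2226] jaw 35.7 shift units [ 0.03 -1.7  -1.65] twist -0.04 j [-0.23  0.09  0.58  1.74 -0.05  1.33  0.98] F [0.6 0.6 0.4] g 0.999 t 1.8167
```

```bash
python3 -m creep '[{"fingers":1,"x":0,"y":-0.9,"z":-0.85,"twist":0},{"fingers":1,"x":0,"y":-1.7,"z":-1.65,"twist":0},{"fingers":1,"x":0,"y":-1.7,"z":-1.65,"twist":0},{"fingers":1,"x":0,"y":-1.7,"z":-1.65,"twist":0},{"fingers":1,"x":0,"y":-1.7,"z":-1.65,"twist":0},{"fingers":1,"x":0,"y":-1.7,"z":-1.65,"twist":0},{"fingers":1,"x":0,"y":-1.7,"z":-1.65,"twist":0}]' 30
python3 - <<'E'
from h import *
from bench import telemetry,viewer
im=viewer.get_image("wrist"); cv2.imwrite("pics/w1.png",im["pixels"][:,:,::-1])
X=cloud(im);z=X[...,2]; w=(abs(X[...,0]-.493)<.05)&(abs(X[...,1]+.281)<.05)
m=w&(z>.07)&(z<.095); print("wing",rect(X[m]),m.sum())
m=w&(z>.035)&(z<.05); print("wheel",rect(X[m]))
need(telemetry.get_state(),[.4935,-.2813],.053,35.9)
E
```

```text
time: 2.4
position: [0.4949, -0.2774, 0.2223]
tool_rot: [-0.49, 1.514, 0.491]
ft_force: [-0.2, 0.2, 0.5]
grip_width: 0.997
wing (array([ 493.4, -281.3]), array([11.3, 45.3]), 35.9) 529
wheel (array([ 493.6, -281.5]), array([59.3, 58.2]), 36.1)
pos [ 0.4949 -0.2775  0.2224] jaw 35.9 shift units [ 4.23 -0.06 -0.09] twist -0.0 j [-0.12  0.16  0.65  1.68 -0.1   1.33  1.18] F [ 0.7 -0.2 -0.1] g 0.997 t 2.45
```

View pics/w1.png

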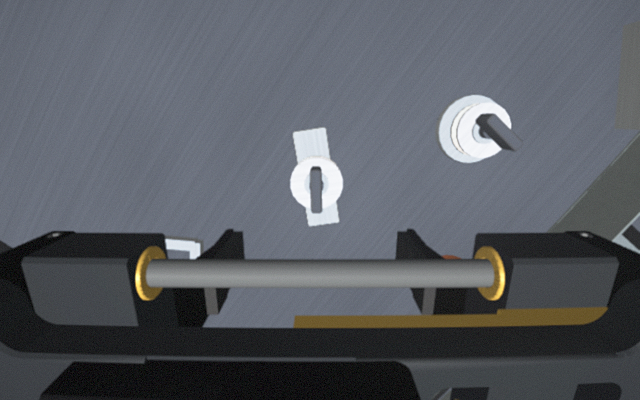

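The wrist view shows the wing upright at (317,188), between the fingers, and its position agrees with the top view to within 1 mm. I'll descend now.

```bash
python3 -m creep '[{"fingers":1,"x":0.6,"y":0,"z":0,"twist":0},{"fingers":1,"x":1.4,"y":0,"z":0,"twist":0},{"fingers":1,"x":2.2,"y":0,"z":0,"twist":0},{"fingers":1,"x":2.8,"y":0,"z":0,"twist":0},{"fingers":1,"x":3.0,"y":0,"z":0,"twist":0},{"fingers":1,"x":3.0,"y":0,"z":0,"twist":0},{"fingers":1,"x":3.0,"y":0,"z":0,"twist":0}]' 30
python3 - <<'E'
from h import *
from bench import telemetry,viewer
need(telemetry.get_state(),[.4935,-.2814],.053,35.9)
E
```

```text
time: 3.03
position: [0.4949, -0.2792, 0.1034]
tool_rot: [-0.489, 1.514, 0.488]
ft_force: [0.3, -0.6, 0.9]
grip_width: 1.004
pos [ 0.4949 -0.2792  0.1034] jaw 35.8 shift units [ 1.26 -0.02 -0.06] twist -0.03 j [-0.08  0.27  0.64  1.82 -0.18  1.11  1.24] F [ 0.3 -0.6  0.9] g 1.004 t 3.0333
```

```bash
python3 -m creep '[{"fingers":1,"x":0.4,"y":-0.02,"z":-0.06,"twist":0},{"fingers":1,"x":0.8,"y":-0.02,"z":-0.06,"twist":0},{"fingers":1,"x":1.1,"y":-0.02,"z":-0.06,"twist":0},{"fingers":1,"x":1.25,"y":-0.02,"z":-0.06,"twist":0},{"fingers":1,"x":1.25,"y":-0.02,"z":-0.06,"twist":0},{"fingers":1,"x":1.25,"y":-0.02,"z":-0.06,"twist":0},{"fingers":0.3,"x":1.25,"y":-0.02,"z":-0.06,"twist":0},{"fingers":0.3,"x":1.25,"y":-0.02,"z":-0.06,"twist":0},{"fingers":0,"x":1.25,"y":-0.02,"z":-0.06,"twist":0},{"fingers":0,"x":1.25,"y":-0.02,"z":-0.06,"twist":0},{"fingers":0,"x":1.25,"y":-0.02,"z":-0.06,"twist":0},{"fingers":0,"x":1.25,"y":-0.02,"z":-0.06,"twist":0},{"fingers":0,"x":1.25,"y":-0.02,"z":-0.06,"twist":0},{"fingers":0,"x":1.25,"y":-0.02,"z":-0.06,"twist":0}]' 40
python3 - <<'E'
from h import *
from bench import telemetry,viewer
need(telemetry.get_state(),[.4935,-.2814],.053,35.9)
E
```

```text
time: 4.2
position: [0.4926, -0.2816, 0.0526]
tool_rot: [-0.488, 1.515, 0.488]
ft_force: [-0.5, 0.1, -0.4]
grip_width: 0.478
pos [ 0.4926 -0.2816  0.0526] jaw 35.7 shift units [-0.01 -0.01  0.02] twist -0.04 j [-0.06  0.33  0.62  1.87 -0.23  1.01  1.28] F [-0.5  0.1 -0.4] g 0.478 t 4.2
```

Fingers are still closing, so I'll give them more time.

```bash
python3 -m creep '[{"fingers":0,"x":0},{"fingers":0,"x":0},{"fingers":0,"x":0},{"fingers":0,"x":0},{"fingers":0,"x":0},{"fingers":0,"x":0},{"fingers":0,"x":0},{"fingers":0,"x":0},{"fingers":0,"x":0},{"fingers":0,"x":0}]' 40
```

```text
$[0]: bad value
```

```bash
python3 -m creep '[{"fingers":0,"x":0,"y":0,"z":0,"twist":0},{"fingers":0,"x":0,"y":0,"z":0,"twist":0},{"fingers":0,"x":0,"y":0,"z":0,"twist":0},{"fingers":0,"x":0,"y":0,"z":0,"twist":0},{"fingers":0,"x":0,"y":0,"z":0,"twist":0},{"fingers":0,"x":0,"y":0,"z":0,"twist":0},{"fingers":0,"x":0,"y":0,"z":0,"twist":0},{"fingers":0,"x":0,"y":0,"z":0,"twist":0},{"fingers":0,"x":0,"y":0,"z":0,"twist":0},{"fingers":0,"x":0,"y":0,"z":0,"twist":0}]' 40
```

```text
time: 5.03
position: [0.4929, -0.2814, 0.0526]
tool_rot: [-0.488, 1.515, 0.488]
ft_force: [2.2, 0.7, -0.6]
grip_width: 0.151
```

```bash
python3 -m creep '[{"fingers":0,"x":-0.2,"y":0,"z":0,"twist":0},{"fingers":0,"x":-0.6,"y":0,"z":0,"twist":0},{"fingers":0,"x":-1.2,"y":0,"z":0,"twist":0},{"fingers":0,"x":-1.9,"y":0,"z":0,"twist":0},{"fingers":0,"x":-2.7,"y":0,"z":0,"twist":0},{"fingers":0,"x":-3.4,"y":0,"z":0,"twist":0},{"fingers":0,"x":-3.9,"y":0,"z":0,"twist":0},{"fingers":0,"x":-4.0,"y":0,"z":0,"twist":0},{"fingers":0,"x":-4.0,"y":0,"z":0,"twist":0},{"fingers":0,"x":-4.0,"y":0,"z":0,"twist":0}]' 40
python3 - <<'E'
from h import *
from bench import telemetry,viewer
im=viewer.get_image("wrist"); cv2.imwrite("pics/w2.png",im["pixels"][:,:,::-1])
s=telemetry.get_state(); need(s,[.569,.2378],s["position"][2],90.7)
E
```

```text
time: 5.87
position: [0.4914, -0.2812, 0.2109]
tool_rot: [-0.486, 1.517, 0.489]
ft_force: [-0.6, 0.8, -5.9]
grip_width: 0.148
pos [ 0.4912 -0.2809  0.2103] jaw 35.7 shift units [0.01 9.4  9.15] twist -11.0 j [-0.11  0.17  0.66  1.7  -0.11  1.31  1.19] F [-1.1  0.6 -5. ] g 0.15 t 5.9167
```

View pics/w2.png

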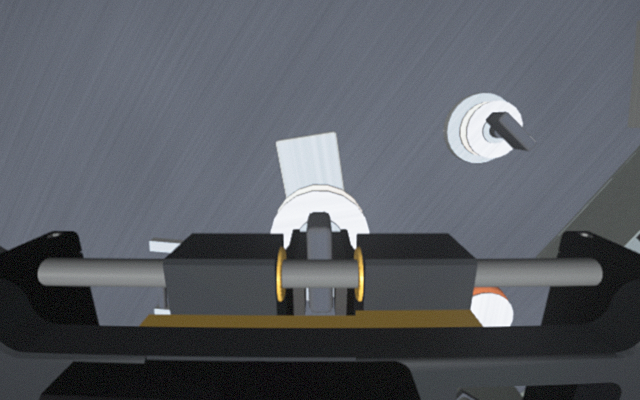

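```bash
python3 -m creep '[{"fingers":0,"x":0,"y":0.3,"z":0.3,"twist":-0.4},{"fingers":0,"x":0,"y":0.8,"z":0.8,"twist":-1},{"fingers":0,"x":0,"y":1.4,"z":1.35,"twist":-1.6},{"fingers":0,"x":0,"y":2.0,"z":1.95,"twist":-2.3},{"fingers":0,"x":0,"y":2.6,"z":2.55,"twist":-3},{"fingers":0,"x":0,"y":3.2,"z":3.1,"twist":-3.7},{"fingers":0,"x":0,"y":3.8,"z":3.7,"twist":-4.4},{"fingers":0,"x":0,"y":4.4,"z":4.3,"twist":-5.1},{"fingers":0,"x":0,"y":5.0,"z":4.85,"twist":-5.8},{"fingers":0,"x":0,"y":5.6,"z":5.45,"twist":-6.5},{"fingers":0,"x":0,"y":6.2,"z":6.05,"twist":-7.2},{"fingers":0,"x":0,"y":6.8,"z":6.6,"twist":-7.9},{"fingers":0,"x":0,"y":7.4,"z":7.2,"twist":-8.6},{"fingers":0,"x":0,"y":8.0,"z":7.8,"twist":-9.3},{"fingers":0,"x":0,"y":8.6,"z":8.35,"twist":-10},{"fingers":0,"x":0,"y":9.1,"z":8.85,"twist":-10.6},{"fingers":0,"x":0,"y":9.4,"z":9.15,"twist":-11},{"fingers":0,"x":0,"y":9.4,"z":9.15,"twist":-11},{"fingers":0,"x":0,"y":9.4,"z":9.15,"twist":-11},{"fingers":0,"x":0,"y":9.4,"z":9.15,"twist":-11}]' 40
python3 - <<'E'
from h import *
from bench import telemetry,viewer
for n in ["wrist","top","scene"]:
    im=viewer.get_image(n); pickle.dump(im,open(f"pics/{n}3.pkl","wb")); cv2.imwrite(f"pics/{n}3.png",im["pixels"][:,:,::-1])
s=telemetry.get_state(); need(s,[.569,.2378],.059,90.7)
E
```

```text
time: 7.58
position: [0.5702, 0.2353, 0.2113]
tool_rot: [-1.218, 1.208, 1.217]
ft_force: [0.0, -1.8, -5.5]
grip_width: 0.147
pos [0.5707 0.2353 0.2124] jaw 90.5 shift units [3.84 0.04 0.07] twist -0.03 j [-0.61  0.26  0.22  1.56 -0.05  1.33  1.19] F [-0.2 -0.2 -5.1] g 0.145 t 7.7333
```

View pics/wrist3.png

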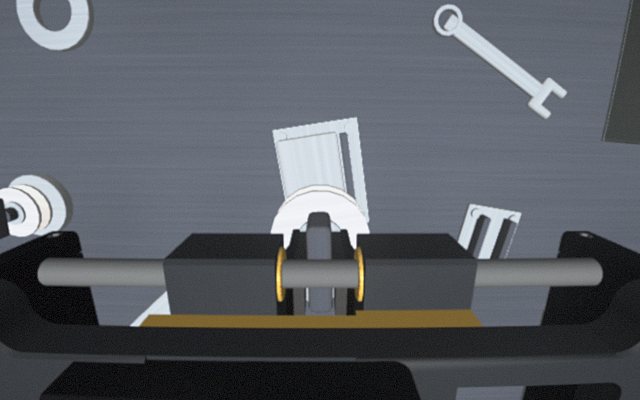

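View pics/scene3.png

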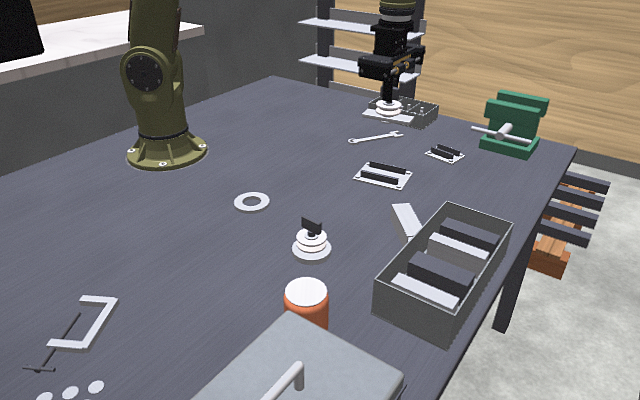

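```bash
python3 - <<'E'
from h import *
im=pickle.load(open("pics/wrist3.pkl","rb")); X=cloud(im); z=X[...,2]; g=im["pixels"].astype(int).sum(2)/3
m=np.zeros(g.shape,bool); m[115:240,260:380]=1
f=m&(z>.15)&(z<.182)&(g>120); P=X[f]; print(f.sum(),rect(P),np.percentile(z[f],[5,50,95]))
A=np.c_[P,np.ones(len(P))]; c=np.linalg.lstsq(A[:,[0,1,3]],P[:,2],rcond=None)[0]; print("slope",c)
# side edges per row
L=[];Rr=[];C=[]
for v in range(140,180):
    u=np.where(f[v])[0]
    if len(u)>20: L.append(X[v,u[0],:2]);Rr.append(X[v,u[-1],:2])
for e in (L,Rr):
    e=np.array(e)*1000; l=cv2.fitLine(e.astype(np.float32),2,0,.01,.01).ravel(); print("edge az",np.degrees(np.arctan2(l[1],l[0])),l[2:])
w=(abs(X[...,0]-.493)<.05)
j=m&(z>.018)&(z<.03)&(g<110); print("rail",rect(X[j]),j.sum())
im=pickle.load(open("pics/scene3.pkl","rb")); X=cloud(im); z=X[...,2]
w=(abs(X[...,0]-.57)<.045)&(abs(X[...,1]-.236)<.045)&(z>.183)&(z<.203); print("wheel scene",rect(X[w]))
E
```

```text
3190 (array([531.3, 230.5]), array([41.8, 45.6]), 6.8) [0.17145164 0.17274701 0.17389027]
slope [0.0238221  0.00366555 0.15932027]
edge az 8.494444 [526.8262  207.84933]
edge az 9.28904 [526.4708  247.42313]
rail (array([550.1, 262.2]), array([66.9,  4.7]), 5.8) 47
wheel scene (array([570.8, 231.9]), array([59. , 56.8]), 38.0)
```

```bash
python3 -m creep '[{"fingers":0,"x":0.4,"y":0.04,"z":0.07,"twist":0},{"fingers":0,"x":1.0,"y":0.04,"z":0.07,"twist":0},{"fingers":0,"x":1.6,"y":0.04,"z":0.07,"twist":0},{"fingers":0,"x":2.2,"y":0.04,"z":0.07,"twist":0},{"fingers":0,"x":2.6,"y":0.04,"z":0.07,"twist":0},{"fingers":0,"x":2.9,"y":0.04,"z":0.07,"twist":0},{"fingers":0,"x":2.9,"y":0.04,"z":0.07,"twist":0},{"fingers":0,"x":2.9,"y":0.04,"z":0.07,"twist":0}]' 40
python3 - <<'E'
from h import *
from bench import telemetry,viewer
n="wrist"
im=viewer.get_image(n); pickle.dump(im,open(f"pics/{n}4.pkl","wb")); cv2.imwrite(f"pics/{n}4.png",im["pixels"][:,:,::-1])
s=telemetry.get_state(); need(s,[.569,.2380],.0586,90.7)
E
```

```text
time: 8.4
position: [0.5689, 0.2395, 0.0967]
tool_rot: [-1.218, 1.204, 1.218]
ft_force: [-0.0, -0.4, -4.6]
grip_width: 0.148
pos [0.5697 0.24   0.0978] jaw 90.7 shift units [ 0.98  0.02 -0.05] twist -0.01 j [-0.61  0.34  0.2   1.69 -0.08  1.12  1.2 ] F [ 0.6  0.  -5.5] g 0.144 t 8.45
```

View pics/wrist4.png

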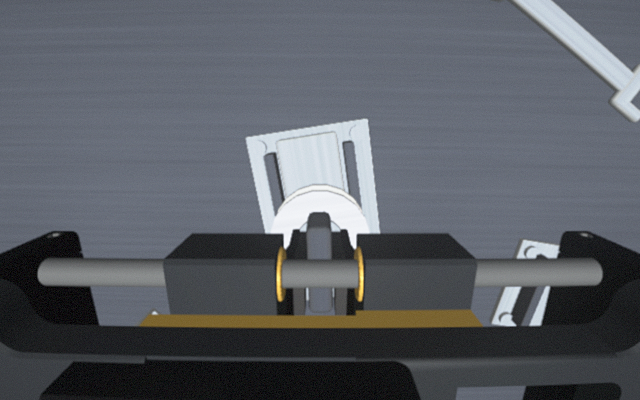

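The foot (columns 277–345) sits between the two rails and parallel to them. I'll lower it now.

```bash
python3 -m creep '[{"fingers":0,"x":0.3,"y":0.02,"z":-0.03,"twist":0},{"fingers":0,"x":0.55,"y":0.02,"z":-0.03,"twist":0},{"fingers":0,"x":0.7,"y":0.02,"z":-0.03,"twist":0},{"fingers":0,"x":0.8,"y":0.02,"z":-0.03,"twist":0},{"fingers":0,"x":0.87,"y":0.02,"z":-0.03,"twist":0},{"fingers":0,"x":0.92,"y":0.02,"z":-0.03,"twist":0},{"fingers":0,"x":0.95,"y":0.02,"z":-0.03,"twist":0},{"fingers":0,"x":0.95,"y":0.02,"z":-0.03,"twist":0},{"fingers":0,"x":0.95,"y":0.02,"z":-0.03,"twist":0}]' 40
python3 - <<'E'
from h import *
from bench import telemetry,viewer
for n in ["wrist","scene"]:
    im=viewer.get_image(n); pickle.dump(im,open(f"pics/{n}5.pkl","wb")); cv2.imwrite(f"pics/{n}5.png",im["pixels"][:,:,::-1])
s=telemetry.get_state(); need(s,[.569,.2380],.0586,90.7)
im=pickle.load(open("pics/wrist5.pkl","rb"));X=cloud(im); z=X[...,2]; g=im["pixels"].astype(int).sum(2)/3
m=np.zeros(g.shape,bool); m[115:190,255:380]=1
f=m&(z>.014)&(z<.0235)&(g>120); print(f.sum(),rect(X[f]),np.percentile(z[f],[5,50,95]))
E
python3 -c "
import cv2;a=cv2.imread('pics/scene5.png');cv2.imwrite('pics/s5.png',cv2.resize(a[60:220,300:480],None,fx=4,fy=3.7))"
```

```text
time: 9.2
position: [0.5684, 0.239, 0.0589]
tool_rot: [-1.218, 1.203, 1.218]
ft_force: [0.1, -0.1, -6.7]
grip_width: 0.147
pos [0.5682 0.239  0.0588] jaw 90.7 shift units [ 0.01 -0.02 -0.02] twist -0.0 j [-0.6   0.38  0.2   1.73 -0.08  1.04  1.21] F [-0.7 -0.4 -5. ] g 0.147 t 9.3
3134 (array([526. , 232.1]), array([37.6, 72.4]), 1.0) [0.01903669 0.02031729 0.02141681]
```

View pics/wrist5.png

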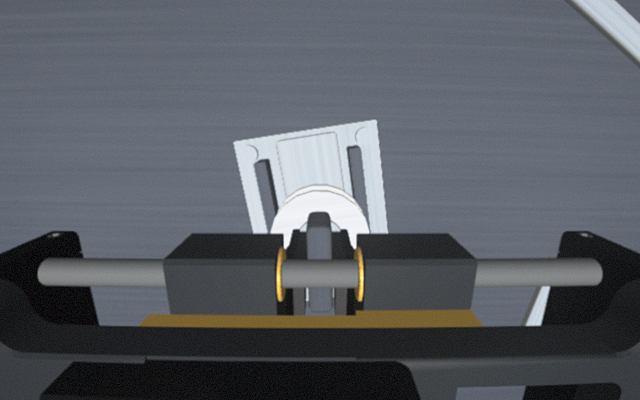

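View pics/s5.png

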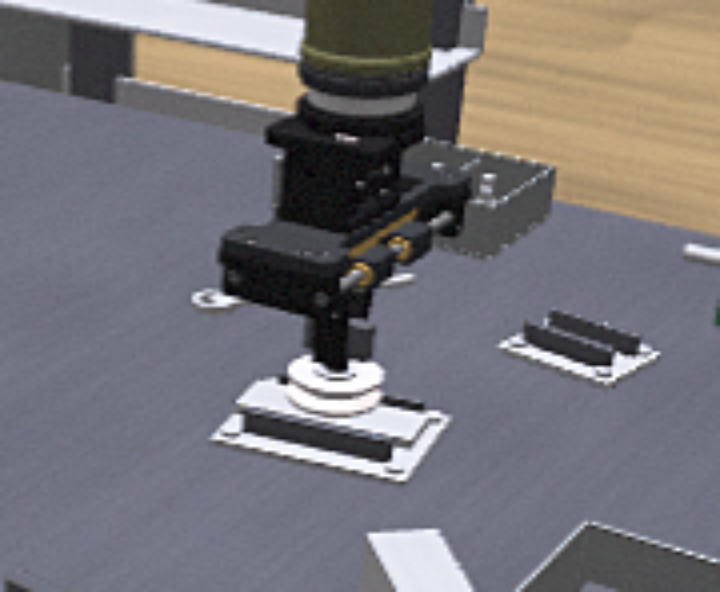

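```bash
python3 -m creep '[{"fingers":0,"x":0.02,"y":0,"z":0,"twist":0},{"fingers":0,"x":0.04,"y":0,"z":0,"twist":0},{"fingers":0,"x":0.04,"y":0,"z":0,"twist":0},{"fingers":0,"x":0.04,"y":0,"z":0,"twist":0},{"fingers":0,"x":0.04,"y":0,"z":0,"twist":0}]' 40
```

```text
time: 9.72
position: [0.5685, 0.2391, 0.0584]
tool_rot: [-1.218, 1.202, 1.218]
ft_force: [-2.5, -1.7, 5.9]
grip_width: 0.144
```

Contact confirmed: force reads +5.9 N upward. Now the clockwise turn, with a firmer grip.

```bash
python3 -m creep '[{"fingers":0,"x":0,"y":0,"z":0,"twist":0},{"fingers":0,"x":0,"y":0,"z":0,"twist":0},{"fingers":0,"x":0,"y":0,"z":0,"twist":1},{"fingers":0,"x":0,"y":0,"z":0,"twist":2},{"fingers":0,"x":0,"y":0,"z":0,"twist":3},{"fingers":0,"x":0,"y":0,"z":0,"twist":4},{"fingers":0,"x":0,"y":0,"z":0,"twist":5},{"fingers":0,"x":0,"y":0,"z":0,"twist":6},{"fingers":0,"x":0,"y":0,"z":0,"twist":6},{"fingers":0,"x":0,"y":0,"z":0,"twist":6}]' 60
python3 - <<'E'
from h import *
from bench import telemetry,viewer
n="wrist"
im=viewer.get_image(n); cv2.imwrite(f"pics/{n}6.png",im["pixels"][:,:,::-1])
s=telemetry.get_state(); need(s,[.569,.2380],.0586,None); print(s["torque"])
E
```

```text
time: 10.55
position: [0.569, 0.2394, 0.0584]
tool_rot: [-0.826, 1.405, 0.826]
ft_force: [-1.7, -0.6, 6.0]
grip_width: 0.14
pos [0.569  0.2394 0.0584] jaw 60.8 shift units [-0.01 -0.02 -0.03] twist 0.0 j [-0.68  0.38  0.29  1.73 -0.12  1.04  0.71] F [-2.1 -0.5  5.3] g 0.141 t 10.6
[-0.2159007   0.47777472  0.07927312]
```

View pics/wrist6.png

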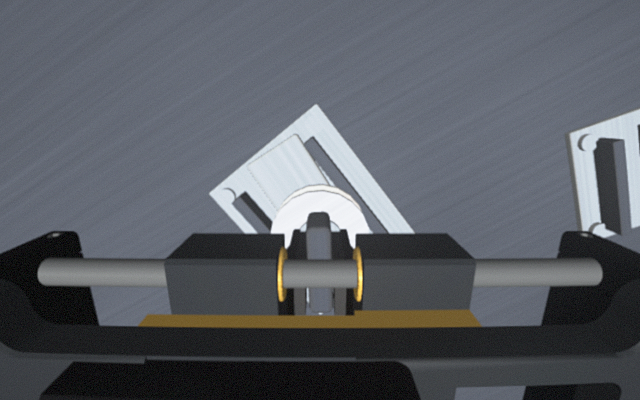

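The foot has stayed in the channel, turned slightly against the rails, while the wing turns. Continuing.

```bash
python3 -m creep '[{"fingers":0,"x":0,"y":0,"z":0,"twist":1},{"fingers":0,"x":0,"y":0,"z":0,"twist":2},{"fingers":0,"x":0,"y":0,"z":0,"twist":3},{"fingers":0,"x":0,"y":0,"z":0,"twist":4},{"fingers":0,"x":0,"y":0,"z":0,"twist":5},{"fingers":0,"x":0,"y":0,"z":0,"twist":6},{"fingers":0,"x":0,"y":0,"z":0,"twist":7},{"fingers":0,"x":0,"y":0,"z":0,"twist":8},{"fingers":0,"x":0,"y":0,"z":0,"twist":9},{"fingers":0,"x":0,"y":0,"z":0,"twist":10},{"fingers":0,"x":0,"y":0,"z":0,"twist":10.5},{"fingers":0,"x":0,"y":0,"z":0,"twist":10.5},{"fingers":0,"x":0,"y":0,"z":0,"twist":10.5},{"fingers":0,"x":0,"y":0,"z":0,"twist":10.5}]' 60
python3 - <<'E'
from h import *
from bench import telemetry,viewer
n="wrist"
im=viewer.get_image(n); cv2.imwrite(f"pics/{n}7.png",im["pixels"][:,:,::-1])
s=telemetry.get_state(); need(s,[.569,.2380],.0586,None); print(s["torque"])
X=cloud(im); z=X[...,2]; w=(np.hypot(X[...,0]-.569,X[...,1]-.238)<.09)
E
```

```text
time: 11.77
position: [0.5688, 0.2393, 0.0584]
tool_rot: [-0.114, 1.566, 0.115]
ft_force: [-1.9, -2.1, 5.9]
grip_width: 0.137
pos [0.5689 0.2392 0.0584] jaw 8.3 shift units [-0.   -0.03 -0.  ] twist 0.0 j [-0.81  0.4   0.45  1.73 -0.2   1.05 -0.15] F [-2.2 -0.4  6.8] g 0.139 t 11.8167
[-0.34394019  0.63951094  0.14620043]
```

View pics/wrist7.png

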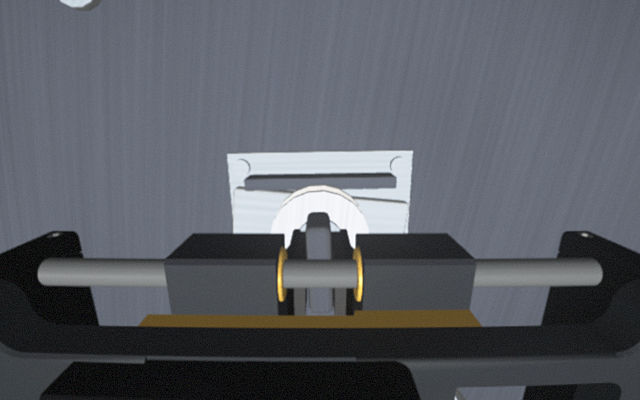

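```bash
python3 -m creep '[{"fingers":0.25,"x":-0.03,"y":0,"z":0,"twist":0},{"fingers":0.5,"x":-0.03,"y":0,"z":0,"twist":0},{"fingers":0.7,"x":-0.03,"y":0,"z":0,"twist":0},{"fingers":0.7,"x":-0.03,"y":0,"z":0,"twist":0},{"fingers":0.7,"x":-0.03,"y":0,"z":0,"twist":0},{"fingers":0.7,"x":-0.03,"y":0,"z":0,"twist":0},{"fingers":0.7,"x":-0.03,"y":0,"z":0,"twist":0},{"fingers":0.7,"x":-0.03,"y":0,"z":0,"twist":0},{"fingers":0.7,"x":-0.03,"y":0,"z":0,"twist":0},{"fingers":0.7,"x":-0.03,"y":0,"z":0,"twist":0}]'
python3 - <<'E'
from h import *
from bench import telemetry
need(telemetry.get_state(),[.569,.2380],.0586,None)
E
```

```text
time: 12.65
position: [0.568, 0.2389, 0.0582]
tool_rot: [-0.112, 1.568, 0.112]
ft_force: [-0.3, -0.3, 0.2]
grip_width: 0.691
pos [0.568  0.2389 0.0582] jaw 8.2 shift units [-0.01 -0.03  0.02] twist 0.0 j [-0.81  0.4   0.45  1.73 -0.2   1.05 -0.15] F [-0.3 -0.3  0.2] g 0.691 t 12.65
```

```bash
python3 -m creep '[{"fingers":0.7,"x":-0.2,"y":0,"z":0,"twist":0},{"fingers":0.7,"x":-0.6,"y":0,"z":0,"twist":0},{"fingers":0.7,"x":-1.3,"y":0,"z":0,"twist":0},{"fingers":0.7,"x":-2.1,"y":0,"z":0,"twist":0},{"fingers":0.7,"x":-3,"y":0,"z":0,"twist":0},{"fingers":0.7,"x":-3.8,"y":0,"z":0,"twist":0},{"fingers":0.7,"x":-4.2,"y":0.5,"z":0,"twist":0},{"fingers":0.7,"x":-4.2,"y":1.3,"z":0,"twist":0},{"fingers":0.7,"x":-4.2,"y":2.2,"z":0,"twist":0},{"fingers":0.7,"x":-4.2,"y":3.1,"z":0,"twist":0},{"fingers":0.7,"x":-4.2,"y":4,"z":0,"twist":0},{"fingers":0.7,"x":-4.2,"y":4.6,"z":0,"twist":0},{"fingers":0.7,"x":-4.2,"y":5,"z":0,"twist":0},{"fingers":0.7,"x":-4.2,"y":5,"z":0,"twist":0},{"fingers":0.7,"x":-4.2,"y":5,"z":0,"twist":0}]'
python3 - <<'E'
from h import *
from bench import telemetry,viewer
for n in ["top","scene"]:
    im=viewer.get_image(n); pickle.dump(im,open(f"pics/{n}8.pkl","wb")); cv2.imwrite(f"pics/{n}8.png",im["pixels"][:,:,::-1])
    X=cloud(im); z=X[...,2]; g=im["pixels"].astype(int).sum(2)/3
    w=(np.hypot(X[...,0]-.569,X[...,1]-.238)<.075)
    for lo,hi,nm in [(.077,.097,"wing"),(.042,.055,"wheel"),(.0185,.0222,"foot")]:
        m=w&(z>lo)&(z<hi); m&=(g>130) if nm=="foot" else True; P=X[m]; l=cv2.fitLine((P[:,:2]*1000).astype(np.float32),2,0,.01,.01).ravel()
        print(n,nm,m.sum(),rect(P),"az",np.degrees(np.arctan2(l[1],l[0])),"z",np.median(z[m]))
im=pickle.load(open("pics/top8.pkl","rb"))
cv2.imwrite("pics/z8.png",cv2.resize(im["pixels"][120:240,140:280],None,fx=5,fy=5,interpolation=2)[:,:,::-1])
E
```

```text
time: 13.9
position: [0.5397, 0.4361, 0.2261]
tool_rot: [-0.114, 1.568, 0.111]
ft_force: [0.7, -1.1, -0.4]
grip_width: 0.697
top wing 140 (array([568.2, 239.6]), array([13.2, 46.7]), 10.0) az -79.387 z 0.089061817006159
top wheel 427 (array([568.6, 238.6]), array([57.5, 57.9]), 89.8) az 3.073462 z 0.04834967164186388
top foot 321 (array([567.6, 242.1]), array([122.4,  62.9]), 9.1) az 3.6108553 z 0.020299547790861183
scene wing 67 (array([568.2, 236.6]), array([12.5, 44.5]), 10.9) az -81.82979 z 0.08646477029556676
scene wheel 200 (array([569.8, 235.7]), array([58.8, 54.6]), 37.9) az 31.927721 z 0.04637722036238451
scene foot 92 (array([569.2, 234.6]), array([118.9,  62.7]), 13.6) az 8.763988 z 0.019164129446225697
```

View pics/z8.png

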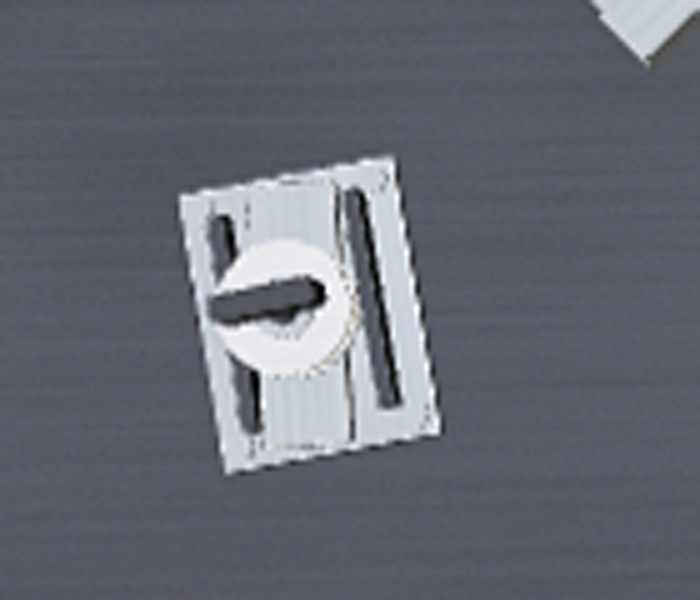

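View pics/scene8.png

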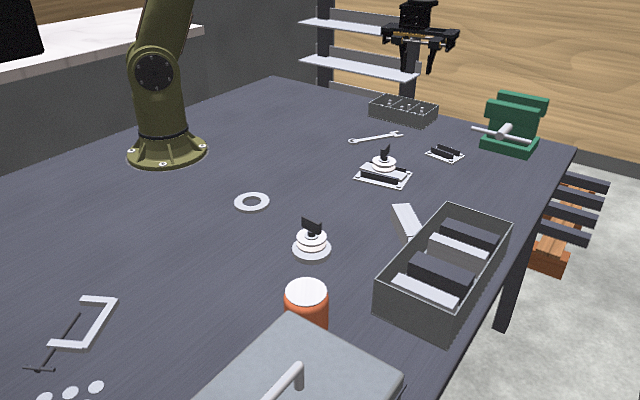

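```bash
python3 -c "
from bench import workorder; print(workorder.close_job())"
```

```text
the job is handed in; nothing more can be done
None
```

The bar-foot roller is sitting tightened in the wide jig, and I handed the job in at about 14 s. I gripped it by the wing, set it down with the T-bolt still loose, checked for contact, and turned the wing about 82° clockwise. I then let go and moved the arm well clear.

| Last check | Measured | Limit |
|---|---|---|
| Roller centre from jig centre (top view) | about 1 mm | 25 mm along, 15 mm across |
| Roller height (foot top measured at 20.3 mm) | origin about 6 mm above jig origin | 14 mm |
| Foot angle to the rails | about 6° | 14° |
| Wing turn relative to the foot | about 83°, or 1.45 rad | at least 1.0 rad |

- **Camera disagreement:** the scene camera put the roller 2–3 mm off from the top view across the rails, still well inside tolerance. Its foot angle (9° against 4° in the top view) came from few pixels, so I used the top view.
- **Failed call:** one move was refused for missing fields. It moved nothing, and I sent it again in full.

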